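# Mix the sandal beads and put the stirrer on its rest

## Robot

A 7-joint arm with a two-finger parallel gripper is mounted at the origin on the work surface. World frame = base frame: x ahead of the robot, y to its left, z up, the work surface at z = 0. Lengths are in m, angles in degrees, forces in N, time in s.
With the tool pointing down it reaches from about 0.35 to 0.9 m from the base axis. Payload 8.1 kg.
Tool frame: the origin (TCP) lies on the centre line of the jaws, within the pads' length; the fingertips stand 22 mm ahead of it and the grasp point (between the pads) lies 3 mm ahead of it; z points along the fingers, y is the direction in which the jaws open and shut (so a half turn about z gives the same grasp; the last joint's range is limited). The gripper opens to 85 mm and grips with 20 to 120 N. Pads are 22 mm wide; open, the fingers measure 114 mm over their backs; the gripper's body (76 mm by 85 mm) begins 54 mm behind the grasp point. The pads swing forward as they close: fully open they stand 13 mm farther back than shut.
Start: joints at [58.178, 24.895, 1.432, 90.138, -0.665, 64.973, -4.303], TCP at [0.273, -0.562, 0.253] pointing down, gripper open.
Joint ranges: [-149.89, 149.89], [-25.12, 119.58], [-72.63, 75.52], [4.76, 147.25], [-75.54, 255.54], [6.69, 114.76], [-157.13, 157.13]. Speed limits (degrees/s): [127.2, 127.2, 172.46, 172.46, 180, 180, 180].

## Interface

Orientations are given as a 3x3 rotation matrix whose columns are the frame's x, y, z axes.
In Python, from plant import bot, viewer gives the robot as it stands.
- The arm moves only by the tool carry_out, never from a script. Its argument "motion" is a list of rows, each a list of 7 numbers: the shift along the tool's x, y, z in units of 25 mm (1.0 is 25 mm), then the turn, a rotation vector about the tool's x, y, z in units of 8 degrees (1.0 is 8 degrees), then the closure in counts, from 0 (fully open) to 255 (shut). In form: [[x, y, z, wx, wy, wz, grip], ...]. A call has 1 to 12 rows; each row is the pose to reach, as a shift and turn from the pose commanded when the call began, along the tool's axes at that moment; what a row does not reach only later rows make up. A row lasts 1/8 s, in which the tool goes at most 62.5 mm and 10.7 degrees, less where a joint would pass 70% of its speed; a pose out of reach is approached as far as the arm can. A call with a gripper value outside its range is refused whole. The fingers move at their own pace and stop on an object; the grip force is fixed at half the most. Time passes only in rows, so rows that repeat a pose let the fingers close. It gives the time, the measured TCP pose, the force and the opening at its end, in the units of the state.
- bot.state(): the state, without advancing time (a new reading comes with each control period).
- viewer.read_camera(name): name is "side" or "top"; returns the picture (384x512x3 uint8, blue, green, red); there is no depth.
- viewer.camera_model(name): a dict with "fx", "fy", "cx", "cy" (pixels), "rvec" (rotation vector, rad) and "tvec" (3), from world to camera coordinates, as OpenCV has them. Camera axes: x right, y down, z forward; pixel columns grow to the right and rows downward; lengths in m; the calibration is good to about 2 mm. A picture is of the moment at which its call begins. camera_model takes no time and is no camera call.
- bot.close_job(): hands the job in, once; it reports no verdict.
The state is a dict: "t": time; "q": joint angles; "dq": joint speeds; "joint_torque": joint torques, N m; "tcp_pos": TCP position; "tool_rot": TCP orientation; "force": force on the tool from outside, world axes, zero at the start; "moment": the same for the moment, N m; "width": finger opening in m.
Only numpy, scipy, OpenCV 4.12 (cv2) and the standard library are available. Lean on these libraries where they do the work, as an engineer would, in place of code of your own. Each camera call takes 0.05 s, during which the arm holds its last target. There are 200 camera calls.

## Task

Pick up the L-shaped stirrer from the wooden block and, with its leg down among the beads, stir right round the tin in wide circles, three times or more, until both the red and the pale beads are found on both sides of the tin (the red-strip side and the white-strip side). Then lay the stirrer, without dropping it, level in both notches of the rest with its leg hanging down. Keep all the beads in the tin and leave the polish can, the brush and the shoe sole alone.

Things in the scene. Friction and masses are not known exactly. Their poses are not given: they have to be found in the camera images.
- tin: Round dark steel tin, 132 mm across, 55 mm high, on a wooden board 150 x 150 x 15 mm fixed to the bench. Origin: centre of the board's underside; z up. Inner floor at z = 20 mm, rim at 70. Inner radius 60 mm at the floor, 62 at the rim. The board's edge strip on its +y side is red, on its -y side white; the tin's x axis is the middle line between the two sides.
- stirrer: L-shaped rod, 0.2 kg: steel shaft 10 mm thick with a flat-sided wooden grip (60 long, 18 wide, 20 high) and a 10 mm thick leg bent down at one end. Origin: middle of the grip, on the shaft's axis; x along the shaft to the leg, z up when the leg hangs down. Shaft from x = -90 to +90, leg at x = 85, down to z = -80. Lies grip-down on the block at first.
- stirrer_tip (a point): Lower rounded end of the stirrer's leg (stirrer frame: 85, 0, -80 mm). Axes as the stirrer's.
- block: Plain wooden block 100 x 70 x 95 mm high, fixed to the bench, on whose top the stirrer lies at the start. Origin: centre of its underside.
- rest: Tool rest fixed to the bench: green base 130 x 70 x 15 mm, two uprights at x = -52 and +52, each with a V notch on top (12 mm thick along x, walls 35 degrees off vertical, mouth 39 mm wide, tops 129 mm above the bench). Origin: centre of the underside; x from notch to notch, z up. The bare shaft lies in both notches, the grip between, the leg beyond either end.
- rest_seat (a point): Point midway between the two notches, 110 mm above the rest's underside: where the stirrer's origin comes when its shaft is seated in both notches. Axes as the rest's.
- red1_center (a point): Centre of a red bead: 28 mm ball, 12 g, on the tin's floor; starts on the red-strip side.
- red2_center (a point): Centre of a red bead: 28 mm ball, 12 g, on the tin's floor; starts on the red-strip side.
- red3_center (a point): Centre of a red bead: 28 mm ball, 12 g, on the tin's floor; starts on the red-strip side.
- red4_center (a point): Centre of a red bead: 28 mm ball, 12 g, on the tin's floor; starts on the red-strip side.
- pale1_center (a point): Centre of a pale wooden bead: 28 mm ball, 12 g, on the tin's floor; starts on the white-strip side.
- pale2_center (a point): Centre of a pale wooden bead: 28 mm ball, 12 g, on the tin's floor; starts on the white-strip side.
- pale3_center (a point): Centre of a pale wooden bead: 28 mm ball, 12 g, on the tin's floor; starts on the white-strip side.
- pale4_center (a point): Centre of a pale wooden bead: 28 mm ball, 12 g, on the tin's floor; starts on the white-strip side.
- polish: Bystander: black shoe-polish can with a pale metal top, 68 mm across, about 50 mm high. Origin: centre of its underside.
- brush: Bystander: flat brush with a wooden handle and a grey head, about 200 mm long, lying on the bench. Origin: on its underside.
- sole: Bystander: black rubber shoe sole with heel, about 260 mm long, 75 mm wide. Origin: on its underside, about its middle.

How it is judged (in metres and radians):
On the way, in this order (a step that is already met when the one before it is completed fails the run):
1. the stirrer's tip, down among the beads, is in the quarter of the tin on the +x side of the tin's frame (z of stirrer_tip in the frame of tin below 0.042 m and horizontal distance between stirrer_tip and tin below 0.064 m and x of stirrer_tip in the frame of tin above 0.018 m and y of stirrer_tip in the frame of tin between -0.018 and 0.018 m).
2. the stirrer's tip, down among the beads, then comes to the quarter at the red or at the white strip (((z of stirrer_tip in the frame of tin below 0.042 m and horizontal distance between stirrer_tip and tin below 0.064 m and y of stirrer_tip in the frame of tin above 0.018 m and x of stirrer_tip in the frame of tin between -0.018 and 0.018 m) or (z of stirrer_tip in the frame of tin below 0.042 m and horizontal distance between stirrer_tip and tin below 0.064 m and y of stirrer_tip in the frame of tin below -0.018 m and x of stirrer_tip in the frame of tin between -0.018 and 0.018 m))).
3. the stirrer's tip, down among the beads, then to the quarter on the -x side (z of stirrer_tip in the frame of tin below 0.042 m and horizontal distance between stirrer_tip and tin below 0.064 m and x of stirrer_tip in the frame of tin below -0.018 m and y of stirrer_tip in the frame of tin between -0.018 and 0.018 m).
4. the stirrer's tip, down among the beads, then to the quarter at the red strip (z of stirrer_tip in the frame of tin below 0.042 m and horizontal distance between stirrer_tip and tin below 0.064 m and y of stirrer_tip in the frame of tin above 0.018 m and x of stirrer_tip in the frame of tin between -0.018 and 0.018 m).
5. the stirrer's tip, down among the beads, then to the quarter at the white strip (three full circles either way do all of this from any start) (z of stirrer_tip in the frame of tin below 0.042 m and horizontal distance between stirrer_tip and tin below 0.064 m and y of stirrer_tip in the frame of tin below -0.018 m and x of stirrer_tip in the frame of tin between -0.018 and 0.018 m).
At the end, for the whole second after the job is handed in: A red and a pale bead's centre on each side of the tin (split midway between the strips), all 8 in it. Stirrer released, still, in both notches: within 4 mm across and in height, 18 mm along, of the seat; 0.05 rad of its line, 0.04 of level, leg down within 0.25, at either end (y of any of red1_center, red2_center, red3_center, red4_center in the frame of tin above 0 m and y of any of red1_center, red2_center, red3_center, red4_center in the frame of tin below 0 m and y of any of pale1_center, pale2_center, pale3_center, pale4_center in the frame of tin above 0 m and y of any of pale1_center, pale2_center, pale3_center, pale4_center in the frame of tin below 0 m and horizontal distance between each of red1_center, red2_center, red3_center, red4_center, pale1_center, pale2_center, pale3_center, pale4_center and tin below 0.064 m and z of red1_center in the frame of tin between 0.015 and 0.065 m and z of red2_center in the frame of tin between 0.015 and 0.065 m and z of red3_center in the frame of tin between 0.015 and 0.065 m and z of red4_center in the frame of tin between 0.015 and 0.065 m and z of pale1_center in the frame of tin between 0.015 and 0.065 m and z of pale2_center in the frame of tin between 0.015 and 0.065 m and z of pale3_center in the frame of tin between 0.015 and 0.065 m and z of pale4_center in the frame of tin between 0.015 and 0.065 m and z of stirrer in the frame of rest_seat between -0.004 and 0.004 m and y of stirrer in the frame of rest_seat between -0.004 and 0.004 m and x of stirrer in the frame of rest_seat between -0.018 and 0.018 m and angle between the x axis of stirrer and the x axis of rest, either way round below 0.05 rad and angle between stirrer's own x axis and vertical between 1.53 and 1.61 rad and angle between stirrer's own z axis and vertical below 0.25 rad and contact force between stirrer and rest above 0.3 N and linear speed of stirrer below 0.02 m/s); the robot touches nothing.
It fails at once if the polish can is moved by more than 30 mm (distance of polish from where it was at the start of the episode above 0.03 m).
It fails at once if the brush is moved by more than 30 mm (distance of brush from where it was at the start of the episode above 0.03 m).
It fails at once if the shoe sole is moved by more than 30 mm (distance of sole from where it was at the start of the episode above 0.03 m).
It fails at once if the stirrer is dropped (falls freely faster than 0.5 m/s) (contact force between the fingers and stirrer below 0.05 N and linear speed of stirrer above 0.5 m/s).
It also fails if it takes over 72 s, if anything falls off the work surface, if the arm or the gripper's body presses on something with over 40 N, if the wrist force passes 120 N, or if a joint passes its speed limit or range.

## Working session

There is one attempt and no reset: what is moved stays moved. The work goes in short steps, Python scripts to look and compute and a tool call to move; the robot and the scene stay as the last step left them, time stands still between calls to the robot, and variables do not carry over. Pictures are saved under pics/ and viewed, about 8 in all and at most 12, crops included, and the job is handed in when it is done.

Besides the shell and the picture viewer there is one more tool, called after "Call:" as name(argument=value, ...) on one line, values as JSON. carry_out: Moves the arm, as the interface text tells. Its arguments: {"type":"object","properties":{"motion":{"type":"array"}},"required":["motion"]}

```bash
mkdir -p pics; ls
python3 - <<'E'
from plant import bot, viewer
import cv2
s=bot.state(); print(s['t'],s['tcp_pos'],s['tool_rot'],s['width'])
for n in('top','side'):
    cv2.imwrite(f'pics/{n}0.png',viewer.read_camera(n)); print(viewer.camera_model(n))
E
```

```text
pics
0.0 [ 0.27315865 -0.56159848  0.25250146] [[ 8.99221460e-01  4.37492861e-01 -8.72723265e-04]
 [ 4.37493696e-01 -8.99220404e-01  1.38956879e-03]
 [-1.76844140e-04 -1.63134101e-03 -9.99998654e-01]] 0.0852571132182995
{'fx': 366.8843157547221, 'fy': 366.8843157547221, 'cx': 253.11315430137603, 'cy': 194.84388171700186, 'rvec': array([ 2.15632356, -2.10143183,  0.15856897]), 'tvec': array([0.00243895, 0.64937281, 0.90457377])}
{'fx': 415.0137066986039, 'fy': 415.0137066986039, 'cx': 254.25507466410807, 'cy': 191.40331153312806, 'rvec': array([2.37092195e+00, 1.97979391e-03, 1.91720485e-02]), 'tvec': array([-0.61479695,  0.06503035,  0.92490601])}
```

View pics/top0.png

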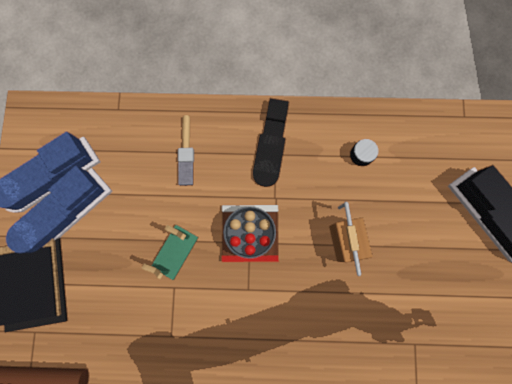

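View pics/side0.png

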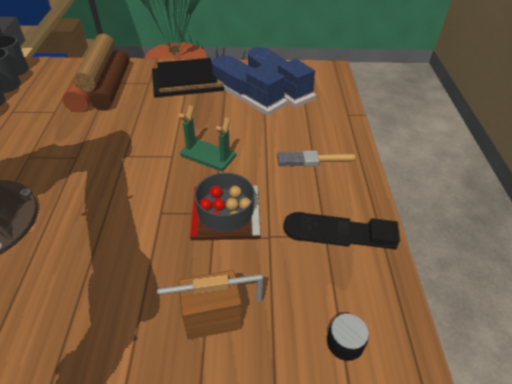

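```bash
cat > h.py <<'E'
import numpy as np, cv2
from plant import bot, viewer
def cam(n):
    m=viewer.camera_model(n);K=np.array([[m['fx'],0,m['cx']],[0,m['fy'],m['cy']],[0,0,1]]);R=cv2.Rodrigues(m['rvec'])[0];return K,R,np.array(m['tvec'])
def ray(n,p):
    K,R,t=cam(n);d=R.T@np.linalg.solve(K,[p[0],p[1],1.]);return -R.T@t,d/np.linalg.norm(d)
def plane(n,p,z):
    o,d=ray(n,p);return o+d*(z-o[2])/d[2]
def tri(p,q):  # top px, side px -> point, gap
    a,d=ray('top',p);b,e=ray('side',q)
    s=np.linalg.lstsq(np.c_[d,-e],b-a,rcond=None)[0];A=a+s[0]*d;B=b+s[1]*e
    return (A+B)/2,np.linalg.norm(A-B)
def proj(n,P):
    K,R,t=cam(n);q=K@(R@np.asarray(P)+t);return q[:2]/q[2]
def totool(v):
    return bot.state()['tool_rot'].T@np.asarray(v)/.025
E
python3 - <<'E'
from h import *
T=cv2.imread('pics/top0.png');S=cv2.imread('pics/side0.png')
up=lambda I,x0,x1,y0,y1:cv2.resize(I[y0:y1,x0:x1],None,fx=3,fy=3,interpolation=cv2.INTER_CUBIC)
M=np.zeros((600,750,3),np.uint8)
M[:330]=up(T,130,380,185,295)
M[335:560,:240]=up(S,170,250,100,175);M[335:545,250:625]=up(S,150,275,265,335)
cv2.imwrite('pics/m.png',M)
hT=cv2.cvtColor(T,cv2.COLOR_BGR2HSV)
red=((hT[...,0]<5)|(hT[...,0]>174))&(hT[...,1]>180)&(hT[...,2]>60)
ys,xs=np.nonzero(red);print('red',xs.min(),xs.max(),ys.min(),ys.max())
strip=red.copy();strip[:250]=0
c=np.array(np.nonzero(strip))[::-1].T.astype(np.float32);print(cv2.minAreaRect(c))
w=((hT[...,1]<40)&(hT[...,2]>150));w[:195]=0;w[222:]=0;w[:,:215]=0;w[:,290:]=0
c=np.array(np.nonzero(w))[::-1].T.astype(np.float32);print(cv2.minAreaRect(c))
g=((hT[...,0]>60)&(hT[...,0]<90)&(hT[...,1]>100)).astype(np.uint8);g[:200]=0
cs=cv2.findContours(g,0,2)[0];c=max(cs,key=cv2.contourArea);print('green',cv2.minAreaRect(c))
for p in [(250,233)]: print(plane('top',p,.0375))
E
```

```text
red 222 277 234 261
((249.5, 255.5), (54.99999237060547, 10.999998092651367), -0.0)
((249.5, 208.0), (6.0, 55.0), 90.0)
green ((173.9300537109375, 251.83419799804688), (24.905622482299805, 48.15566635131836), 30.25643539428711)
[0.55059817 0.02486987 0.0375    ]
```

View pics/m.png

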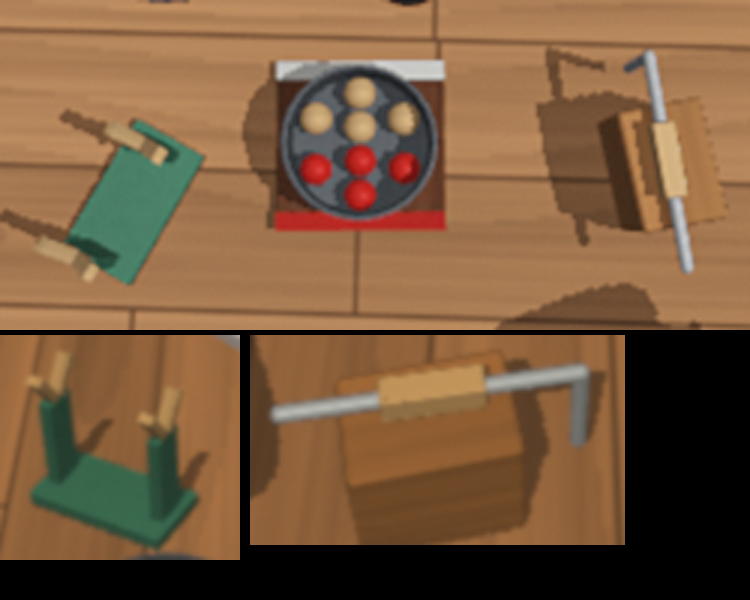

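Run:
```python
from h import *
f=lambda u,v:(130+u/3-.33,185+v/3-.33); g=lambda u,v:(170+u/3-.33,100+(v-335)/3-.33); k=lambda u,v:(150+(u-250)/3-.33,265+(v-335)/3-.33)
P=[plane('top',f(*p),.015) for p in [(137,119),(205,157),(130,284),(67,241)]]
print(np.round(P,4)); print([round(np.linalg.norm(P[i]-P[i-1]),4) for i in range(4)],np.mean(P,0))
print('side base',[np.round(plane('side',g(*p),.015),4) for p in [(33,488),(158,540),(197,493)]])
for n,p,z in [('gripc',(670,158),.115),('leg end',(649,55),.11),('tail',(689,270),.11)]: print(n,plane('top',f(*p),z))
print('tri leg corner',tri(f(649,55),k(584,369)),'tail',tri(f(689,270),k(275,413)))
a=plane('top',f(649,55),.11)-plane('top',f(689,270),.11);print('len',np.linalg.norm(a),'ang',np.degrees(np.arctan2(a[1],a[0])))
print('tin strips',plane('top',(249.5,255.5),.015),plane('top',(249.5,205),.015))
# rim ellipse centre
print('rim px',[plane('top',f(*p),.07) for p in [(281,142),(438,142),(359,64),(359,218)]])
for p in [(316,118),(360,92),(360,127),(403,118),(316,168),(360,160),(405,167),(361,194)]: print(np.round(plane('top',f(*p),.04),3))
```

```text
[[0.5699 0.2268 0.015 ]
 [0.5377 0.164  0.015 ]
 [0.4255 0.224  0.015 ]
 [0.4609 0.282  0.015 ]]
[np.float64(0.1222), np.float64(0.0706), np.float64(0.1272), np.float64(0.0679)] [0.49851645 0.22418865 0.015     ]
side base [array([0.4244, 0.2278, 0.015 ]), array([0.5358, 0.1627, 0.015 ]), array([0.5665, 0.2229, 0.015 ])]
gripc [ 0.54205998 -0.2229886   0.115     ]
leg end [ 0.62518789 -0.20871864  0.11      ]
tail [ 0.45500993 -0.23763237  0.11      ]
tri leg corner (array([ 0.62474704, -0.20934208,  0.10770355]), np.float64(0.0015607591655301006)) tail (array([ 0.45390228, -0.2384997 ,  0.1077704 ]), np.float64(0.0020801612441738965))
len 0.17261674127153764 ang 9.642637866515775
tin strips [0.49263122 0.025037   0.015     ] [0.62735122 0.02887202 0.015     ]
rim px [array([0.5494052 , 0.09151889, 0.07      ]), array([ 0.55284274, -0.04050917,  0.07      ]), array([0.61724917, 0.02775176, 0.07      ]), array([0.48812695, 0.0240667 , 0.07      ])]
[0.573 0.065 0.04 ]
[0.597 0.027 0.04 ]
[0.566 0.026 0.04 ]
[ 0.575 -0.011  0.04 ]
[0.53  0.063 0.04 ]
[0.537 0.025 0.04 ]
[ 0.532 -0.014  0.04 ]
[0.508 0.024 0.04 ]
```

Call:
carry_out(motion=[[15.6,-7.5,2.0,0,0,2.04,0],[15.6,-7.5,2.0,0,0,2.04,0],[15.6,-7.5,2.0,0,0,2.04,0],[15.6,-7.5,2.0,0,0,2.04,0],[15.6,-7.5,2.0,0,0,2.04,0],[15.6,-7.5,2.0,0,0,2.04,0],[15.6,-7.5,2.0,0,0,2.04,0],[15.6,-7.5,2.0,0,0,2.04,0],[15.6,-7.5,2.0,0,0,2.04,0],[15.6,-7.5,2.0,0,0,2.04,0]])

```text
t: 1.35
tcp_pos: [0.5412, -0.2245, 0.2033]
tool_rot: [[0.986, 0.165, -0.0], [0.165, -0.986, -0.001], [-0.001, 0.001, -1.0]]
force: [-0.0, 0.2, 0.3]
width: 0.0854
```

Call:
carry_out(motion=[[0.04,-0.05,1.5,0,0,0,0],[0.04,-0.05,2.7,0,0,0,0],[0.04,-0.05,3.3,0,0,0,0],[0.04,-0.05,3.3,0,0,0,100],[0.04,-0.05,3.3,0,0,0,255],[0.04,-0.05,3.3,0,0,0,255],[0.04,-0.05,3.3,0,0,0,255],[0.04,-0.05,3.3,0,0,0,255],[0.04,-0.05,3.3,0,0,0,255],[0.04,-0.05,3.3,0,0,0,255]])

```text
t: 2.6
tcp_pos: [0.5435, -0.2217, 0.1219]
tool_rot: [[0.986, 0.167, 0.002], [0.167, -0.986, -0.001], [0.002, 0.001, -1.0]]
force: [-0.4, -0.5, 6.4]
width: 0.0167
```

Call:
carry_out(motion=[[0,0,-0.5,0,0,0,255],[0,0,-1.5,0,0,0,255],[0,0,-2.7,0,0,0,255],[0,0,-3.6,0,0,0,255],[0,0,-4,0,0,0,255],[0,0,-4,0,0,0,255]])

```text
t: 3.35
tcp_pos: [0.543, -0.2215, 0.2213]
tool_rot: [[0.986, 0.167, 0.001], [0.167, -0.986, -0.0], [0.001, 0.0, -1.0]]
force: [-0.5, -0.4, -1.5]
width: 0.0164
```

Run:
```python
from h import *
S=viewer.read_camera('side');T=viewer.read_camera('top')
cv2.imwrite('pics/s1.png',np.hstack([cv2.resize(S[120:370,120:320],None,fx=2,fy=2),cv2.resize(T[140:340,280:430],None,fx=2.5,fy=2.5)[:500]]))
s=bot.state();print(s['tcp_pos'],s['force'],s['moment'],s['width'])
```

```text
[ 0.54237718 -0.22127553  0.21996897] [-0.51684362  0.81545087 -1.96622659] [-0.01262504  0.02587244 -0.01468347] 0.016180233088015857
```

View pics/s1.png

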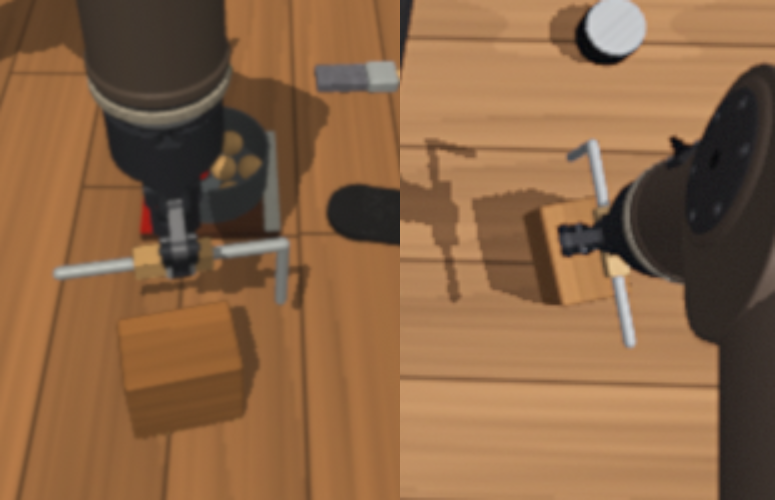

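Run:
```python
from h import *
c=tri((356.8,196.8),(262.5,241));b=tri((348.5,202.5),(261,270.5));t=tri((280+229/2.5,140+344/2.5),(120+58/2,120+273/2));print('corner',c,'tip',b,'tail',t)
p=np.array(bot.state()['tcp_pos']);R=bot.state()['tool_rot']
for q in(c,b,t):print('tool frame',R.T@(q[0]-p))
print('tin target shift tool units',totool(np.array([.552,.048,0])-np.r_[b[0][:2],0]))
```

```text
corner (array([ 0.62442541, -0.20956393,  0.20603941]), np.float64(0.0014516186806814004)) tip (array([ 0.62377146, -0.21077774,  0.12655859]), np.float64(0.0006383958277239875)) tail (array([ 0.45377446, -0.23791656,  0.20359868]), np.float64(0.00019022350103296696))
tool frame [0.08286834 0.0021768  0.01382774]
tool frame [0.0821172  0.00330822 0.09330892]
tool frame [-0.09011785  0.00160435  0.01647886]
tin target shift tool units [-1.10007331e+00 -1.06853679e+01  7.25188472e-03]
```

Call:
carry_out(motion=[[-0.15,-1.2,0,0,0,0,255],[-0.35,-3,0,0,0,0,255],[-0.55,-5,0,0,0,0,255],[-0.75,-7,0,0,0,0,255],[-0.95,-9,0,0,0,0,255],[-1.1,-10.2,0,0,0,0,255],[-1.15,-10.6,0,0,0,0,255],[-1.15,-10.6,0,0,0,0,255]])

```text
t: 4.45
tcp_pos: [0.47, 0.0349, 0.2203]
tool_rot: [[0.986, 0.168, -0.001], [0.168, -0.986, -0.0], [-0.001, 0.0, -1.0]]
force: [-0.3, -0.8, -2.0]
width: 0.0164
```

Run:
```python
from h import *
S=viewer.read_camera('side');T=viewer.read_camera('top')
cv2.imwrite('pics/s2.png',np.hstack([cv2.resize(S[120:270,140:290],None,fx=2.6,fy=2.6),cv2.resize(T[170:320,170:320],None,fx=2.6,fy=2.6)]))
s=bot.state();print(s['tcp_pos'],s['force'],s['width'])
p=np.array(s['tcp_pos'])+s['tool_rot']@[.083,.002,.095];print(p,proj('top',p),proj('side',p))
```

```text
[0.47048307 0.03364213 0.2204694 ] [ 0.54497489  0.29216849 -1.74596091] 0.016785120846552634
[0.55262634 0.04533671 0.12542351] [240.62342381 229.67415644] [225.47071591 167.20417948]
```

View pics/s2.png

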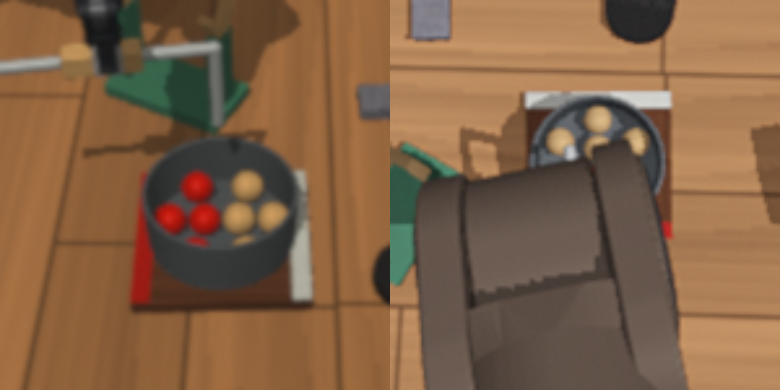

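Call:
carry_out(motion=[[0,-0.1,1,0,0,0,255],[0,-0.1,2,0,0,0,255],[0,-0.1,2.5,0,0,0,255],[0,-0.1,3,0,0,0,255],[0,-0.1,3.4,0,0,0,255],[0,-0.1,3.8,0,0,0,255],[0,-0.1,3.8,0,0,0,255]])

```text
t: 5.42
tcp_pos: [0.4695, 0.0375, 0.1252]
tool_rot: [[0.986, 0.167, -0.001], [0.167, -0.986, -0.0], [-0.001, 0.0, -1.0]]
force: [0.1, 0.3, -1.7]
width: 0.0164
```

```bash
cat > circ.py <<'E'
from h import *
import sys
# rows round the tin: r, start deg, end deg (about world z, from +x world), n rows per call
s=bot.state();p=np.array(s['tcp_pos'])+s['tool_rot']@[.083,.002,.095];print('tip',p,'F',s['force'],s['t'])
r,a,b,n=map(float,sys.argv[1:5]);C=np.array([.552,.0258])
for th in np.radians(np.linspace(a,b,int(n))):
    v=totool(np.r_[C+r*np.array([np.cos(th),np.sin(th)])-p[:2],0]);print([float(round(x,2)) for x in v[:2]])
E
python3 circ.py .036 90 310 12
```

```text
tip [0.55155796 0.04937777 0.03014681] F [ 0.11923471  0.29062082 -1.67207639] 5.425
[0.1, -0.49]
[-0.4, -0.48]
[-0.87, -0.31]
[-1.25, 0.01]
[-1.5, 0.45]
[-1.58, 0.94]
[-1.49, 1.43]
[-1.24, 1.87]
[-0.85, 2.18]
[-0.38, 2.35]
[0.12, 2.35]
[0.59, 2.18]
```

Call:
carry_out(motion=[[0.1,-0.5,0,0,0,0,255],[-0.4,-0.5,0,0,0,0,255],[-0.85,-0.3,0,0,0,0,255],[-1.25,0,0,0,0,0,255],[-1.5,0.45,0,0,0,0,255],[-1.6,0.95,0,0,0,0,255],[-1.5,1.45,0,0,0,0,255],[-1.25,1.85,0,0,0,0,255],[-0.85,2.2,0,0,0,0,255],[-0.4,2.35,0,0,0,0,255],[0.1,2.35,0,0,0,0,255],[0.6,2.2,0,0,0,0,255]])

```text
t: 6.92
tcp_pos: [0.4931, -0.0137, 0.125]
tool_rot: [[0.986, 0.168, -0.004], [0.168, -0.986, 0.0], [-0.004, -0.001, -1.0]]
force: [-0.6, -0.4, -2.3]
width: 0.0168
```

```bash
python3 circ.py .036 330 570 12; python3 -c "
from h import *
S=viewer.read_camera('side');cv2.imwrite('pics/s3.png',cv2.resize(S[140:270,150:280],None,fx=3,fy=3))"
```

```text
tip [ 0.57494757 -0.00166531  0.02968284] F [-0.56877261 -0.43424553 -2.33986465] 6.925
[0.39, -0.32]
[0.65, -0.8]
[0.72, -1.34]
[0.58, -1.86]
[0.25, -2.3]
[-0.21, -2.59]
[-0.75, -2.68]
[-1.28, -2.56]
[-1.74, -2.26]
[-2.04, -1.81]
[-2.16, -1.27]
[-2.07, -0.74]
```

View pics/s3.png

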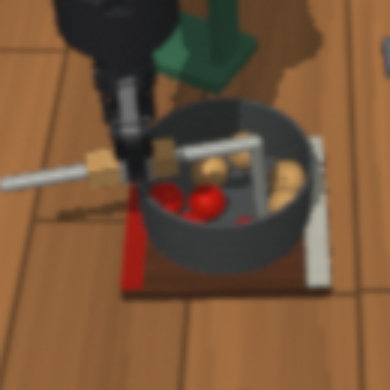

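Call:
carry_out(motion=[[0.4,-0.3,0,0,0,0,255],[0.65,-0.8,0,0,0,0,255],[0.7,-1.35,0,0,0,0,255],[0.6,-1.85,0,0,0,0,255],[0.25,-2.3,0,0,0,0,255],[-0.2,-2.6,0,0,0,0,255],[-0.75,-2.7,0,0,0,0,255],[-1.3,-2.55,0,0,0,0,255],[-1.75,-2.25,0,0,0,0,255],[-2.05,-1.8,0,0,0,0,255],[-2.15,-1.3,0,0,0,0,255],[-2.05,-0.75,0,0,0,0,255]])

```text
t: 8.48
tcp_pos: [0.44, -0.0054, 0.1257]
tool_rot: [[0.986, 0.167, -0.001], [0.167, -0.986, -0.0], [-0.001, -0.0, -1.0]]
force: [1.3, 0.8, -2.0]
width: 0.0164
```

```bash
python3 circ.py .036 230 470 12
```

```text
tip [0.52215378 0.0065095  0.03063635] F [ 1.32201397  0.80190188 -2.02315169] 8.475
[0.21, 0.37]
[0.63, 0.71]
[1.16, 0.87]
[1.7, 0.82]
[2.19, 0.58]
[2.55, 0.17]
[2.73, -0.34]
[2.71, -0.89]
[2.49, -1.39]
[2.1, -1.77]
[1.59, -1.97]
[1.05, -1.98]
```

Call:
carry_out(motion=[[0.2,0.35,0,0,0,0,255],[0.65,0.7,0,0,0,0,255],[1.15,0.85,0,0,0,0,255],[1.7,0.8,0,0,0,0,255],[2.2,0.6,0,0,0,0,255],[2.55,0.15,0,0,0,0,255],[2.75,-0.35,0,0,0,0,255],[2.7,-0.9,0,0,0,0,255],[2.5,-1.4,0,0,0,0,255],[2.1,-1.75,0,0,0,0,255],[1.6,-1.95,0,0,0,0,255],[1.05,-2,0,0,0,0,255]])

```text
t: 9.98
tcp_pos: [0.458, 0.049, 0.1264]
tool_rot: [[0.986, 0.166, 0.003], [0.166, -0.986, -0.0], [0.003, 0.001, -1.0]]
force: [5.3, -1.6, -1.9]
width: 0.0165
```

```bash
python3 circ.py .036 130 370 12
```

```text
tip [0.5405013  0.06079768 0.03161867] F [ 5.2874628  -1.55979525 -1.89798309] 9.975
[-0.51, 0.22]
[-0.92, 0.58]
[-1.16, 1.06]
[-1.21, 1.6]
[-1.05, 2.13]
[-0.71, 2.55]
[-0.24, 2.82]
[0.3, 2.89]
[0.83, 2.76]
[1.27, 2.44]
[1.56, 1.98]
[1.66, 1.45]
```

Call:
carry_out(motion=[[-0.5,0.2,0,0,0,0,255],[-0.9,0.6,0,0,0,0,255],[-1.15,1.05,0,0,0,0,255],[-1.2,1.6,0,0,0,0,255],[-1.05,2.15,0,0,0,0,255],[-0.7,2.55,0,0,0,0,255],[-0.25,2.8,0,0,0,0,255],[0.3,2.9,0,0,0,0,255],[0.85,2.75,0,0,0,0,255],[1.25,2.45,0,0,0,0,255],[1.55,2,0,0,0,0,255],[1.65,1.45,0,0,0,0,255]])

```text
t: 11.48
tcp_pos: [0.5051, 0.0209, 0.1257]
tool_rot: [[0.986, 0.166, 0.0], [0.166, -0.986, -0.0], [0.0, 0.0, -1.0]]
force: [-0.2, 0.2, -1.7]
width: 0.0167
```

```bash
python3 circ.py .036 30 270 12;  python3 -c "
from h import *
S=viewer.read_camera('side');T=viewer.read_camera('top')
cv2.imwrite('pics/s4.png',np.hstack([cv2.resize(S[140:270,150:280],None,fx=3,fy=3),cv2.resize(T[170:300,180:310],None,fx=3,fy=3)]))"
```

```text
tip [0.58736672 0.03263593 0.03072548] F [-0.23066642  0.21536849 -1.7300581 ] 11.475
[-0.09, -0.47]
[-0.37, -0.93]
[-0.81, -1.26]
[-1.34, -1.4]
[-1.88, -1.34]
[-2.36, -1.08]
[-2.7, -0.66]
[-2.87, -0.14]
[-2.83, 0.41]
[-2.59, 0.9]
[-2.19, 1.26]
[-1.68, 1.45]
```

View pics/s4.png

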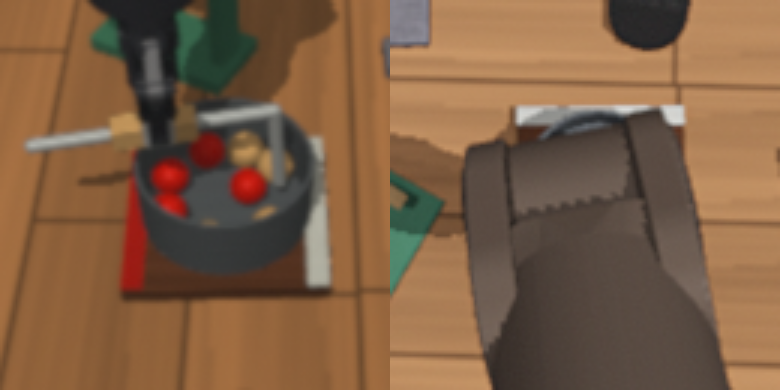

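Call:
carry_out(motion=[[-0.1,-0.45,0,0,0,0,255],[-0.35,-0.95,0,0,0,0,255],[-0.8,-1.25,0,0,0,0,255],[-1.35,-1.4,0,0,0,0,255],[-1.9,-1.35,0,0,0,0,255],[-2.35,-1.1,0,0,0,0,255],[-2.7,-0.65,0,0,0,0,255],[-2.85,-0.15,0,0,0,0,255],[-2.85,0.4,0,0,0,0,255],[-2.6,0.9,0,0,0,0,255],[-2.2,1.25,0,0,0,0,255],[-1.7,1.45,0,0,0,0,255]])

```text
t: 13.08
tcp_pos: [0.4688, -0.0214, 0.1255]
tool_rot: [[0.986, 0.168, -0.002], [0.168, -0.986, 0.001], [-0.001, -0.002, -1.0]]
force: [-1.8, 9.3, 0.5]
width: 0.0166
```

```bash
python3 circ.py .028 290 420 8;  python3 - <<'E'
from h import *
S=viewer.read_camera('side')
cv2.imwrite('pics/s5.png',cv2.resize(S[140:270,150:280],None,fx=4,fy=4,interpolation=cv2.INTER_CUBIC))
E
```

```text
tip [ 0.55077436 -0.00930166  0.03037461] F [-1.76900373  9.3128129   0.49264714] 13.075
[0.49, -0.27]
[0.83, -0.39]
[1.11, -0.62]
[1.31, -0.92]
[1.4, -1.27]
[1.38, -1.63]
[1.24, -1.96]
[1.0, -2.24]
```

View pics/s5.png

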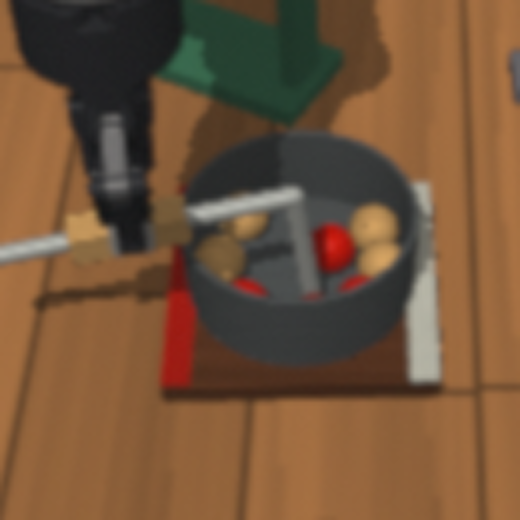

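Call:
carry_out(motion=[[0,-0.3,0,0,0,0,255],[0,-0.3,-0.4,0,0,0,255],[0,-0.3,-1,0,0,0,255],[0,-0.3,-2,0,0,0,255],[0,-0.3,-3.5,0,0,0,255],[0,-0.3,-5,0,0,0,255],[0,-0.3,-5.2,0,0,0,255]])

```text
t: 14.0
tcp_pos: [0.4685, -0.0154, 0.2587]
tool_rot: [[0.986, 0.166, 0.005], [0.166, -0.986, -0.0], [0.005, 0.001, -1.0]]
force: [0.0, 0.6, -2.2]
width: 0.0166
```

Run:
```python
from h import *
S=viewer.read_camera('side');T=viewer.read_camera('top')
cv2.imwrite('pics/s6.png',np.hstack([cv2.resize(S[90:260,150:280],None,fx=3,fy=3,interpolation=cv2.INTER_CUBIC),cv2.resize(T[180:350,140:270],None,fx=3,fy=3,interpolation=cv2.INTER_CUBIC)]))
s=bot.state();print(s['tcp_pos'],s['force'],s['moment'],s['width'],s['t'],s['q'])
```

```text
[ 0.46729391 -0.01531396  0.25623641] [-0.51092801  0.34638335 -2.78749743] [-0.00039029  0.08882575  0.0336283 ] 0.01623796226882036 14.1 [  1.70385515  10.52994429  -7.44500063 110.500286     1.61273118
  59.01517666 -86.85920275]
```

View pics/s6.png

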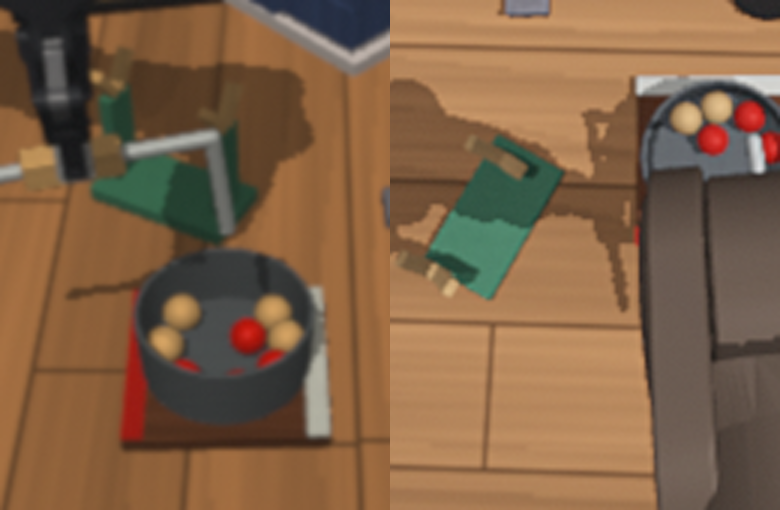

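Run:
```python
from h import *
s=bot.state();p=np.array(s['tcp_pos']);R=s['tool_rot']
for px in [(220.7,134.3),(226,168),(150,148.5),(183,143.5)]:
    o,d=ray('side',px);n=R[:,1];k=(.002-(o-p)@n)/(d@n);q=R.T@(o+k*d-p);print(np.round(q,4))
T=viewer.read_camera('top')
h=cv2.cvtColor(T,cv2.COLOR_BGR2HSV);g=((h[...,0]>60)&(h[...,0]<90)&(h[...,1]>90)&(h[...,2]>40)).astype(np.uint8);g[:200]=0;g[:,:130]=0;g[:,200:]=0
ys,xs=np.nonzero(g);print(xs.min(),xs.max(),ys.min(),ys.max())
# right long edge: max x for each row
pts=np.array([(xs[ys==y].max()+.5,y) for y in range(242,274)],np.float32)
vx,vy,x0,y0=cv2.fitLine(pts,cv2.DIST_HUBER,0,.01,.01).ravel()
a=plane('top',(x0-15*vx,y0-15*vy),.015);b=plane('top',(x0+15*vx,y0+15*vy),.015);dd=a-b;print('right edge ang',np.degrees(np.arctan2(dd[1],dd[0])),a,b, np.abs((pts-[x0,y0])@[-vy,vx]).max())
pts=np.array([(xs[ys==y].min()-.5,y) for y in range(236,260)],np.float32)
print([ (float(x),float(y)) for x,y in pts[::4]])
vx,vy,x0,y0=cv2.fitLine(pts,cv2.DIST_HUBER,0,.01,.01).ravel()
a=plane('top',(x0-15*vx,y0-15*vy),.015);b=plane('top',(x0+15*vx,y0+15*vy),.015);dd=a-b;print('left edge ang',np.degrees(np.arctan2(dd[1],dd[0])),a,b)
```

```text
[0.0841 0.002  0.0058]
[0.0908 0.002  0.0894]
[-0.0442  0.002   0.0225]
[0.0151 0.002  0.0184]
153 196 226 278
right edge ang 151.91366517177218 [0.44877377 0.21313625 0.015     ] [0.5172765  0.17658019 0.015     ] 0.41944218
[(169.5, 236.0), (166.5, 240.0), (164.5, 244.0), (161.5, 248.0), (159.5, 252.0), (156.5, 256.0)]
left edge ang 151.2860868399898 [0.47286064 0.27715992 0.015     ] [0.54121781 0.23971389 0.015     ]
```

Call:
carry_out(motion=[[0.2,-0.5,-0.8,0,0,0.3,255],[0.5,-1.6,-1,0,0,0.9,255],[1,-3.2,-1,0,0,1.7,255],[1.5,-4.8,-1,0,0,2.5,255],[2,-6.4,-1,0,0,3.3,255],[2.4,-7.8,-1,0,0,4.1,255],[2.7,-8.8,-1,0,0,4.6,255],[2.84,-9.25,-1,0,0,4.75,255],[2.84,-9.25,-1,0,0,4.75,255]])

```text
t: 15.28
tcp_pos: [0.4979, 0.2255, 0.279]
tool_rot: [[0.881, -0.474, -0.003], [-0.474, -0.881, -0.001], [-0.002, 0.002, -1.0]]
force: [-0.3, -0.3, -1.6]
width: 0.0162
```

Call:
carry_out(motion=[[0,0,0,0,-0.4,0,255],[0,0,0,0,-0.8,0,255],[0,0,0,0,-0.8,0,255]])

```text
t: 15.65
tcp_pos: [0.4992, 0.2229, 0.2796]
tool_rot: [[0.873, -0.478, -0.099], [-0.475, -0.879, 0.052], [-0.112, 0.002, -0.994]]
force: [-0.3, -0.1, -1.5]
width: 0.0163
```

Run:
```python
from h import *
S=viewer.read_camera('side');T=viewer.read_camera('top')
cv2.imwrite('pics/s7.png',np.hstack([cv2.resize(S[50:220,150:280],None,fx=3,fy=3,interpolation=cv2.INTER_CUBIC),cv2.resize(T[180:350,140:270],None,fx=3,fy=3,interpolation=cv2.INTER_CUBIC)]))
s=bot.state();print(s['tcp_pos'],s['tool_rot'],s['force'],s['width'],s['t'])
```

```text
[0.49853141 0.22416418 0.28020008] [[ 0.87402917 -0.47587503 -0.09806101]
 [-0.47304152 -0.87951228  0.05186406]
 [-0.11092667  0.00105623 -0.99382803]] [-0.23849682 -0.21993107 -2.7478086 ] 0.016786055618907655 15.75
```

View pics/s7.png

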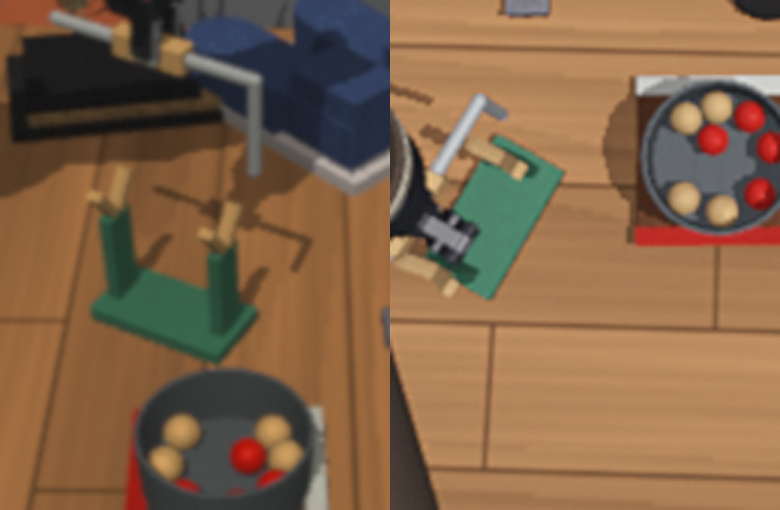

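Run:
```python
from h import *
c=tri((170.5,212.8),(236,76.3));b=tri((178.0,218.6),(235,107.0));print(c,b)
u=np.array([.8797,-.4756,0]);n=np.array([.4756,.8797,0]);O=np.array([.4988,.2246,.11])
for q in(c[0],b[0]):print('along,across,up',(q-O)@u,(q-O)@n,q[2])
for px in [(235.5,77),(235,106.5),(168.3,55.5),(190,62.7),(213,70.3)]:
    o,d=ray('side',px);k=((O-o)@n)/(d@n);q=o+k*d;print(np.round([(q-O)@u,q[2]],4))
```

```text
(array([0.57372284, 0.18237336, 0.25924314]), np.float64(0.0005533935732640211)) (array([0.56986881, 0.18362546, 0.18157919]), np.float64(3.660969973269124e-05))
along,across,up 0.08599261417252221 -0.0015134753805565542 0.25924313576487384
along,across,up 0.0820067242806153 -0.002244974076245029 0.1815791938454394
[0.0835 0.2561]
[0.0807 0.1811]
[-0.0902  0.2596]
[-0.0319  0.2578]
[0.0275 0.256 ]
```

Call:
carry_out(motion=[[0.14,-0.08,1,0,0.1,0,255],[0.27,-0.08,2,0,0.2,0,255],[0.4,-0.08,3,0,0.2,0,255],[0.54,-0.08,4,0,0.2,0,255],[0.65,-0.08,4.8,0,0.2,0,255],[0.69,-0.08,5.1,0,0.2,0,255],[0.69,-0.08,5.1,0,0.2,0,255]])

```text
t: 16.62
tcp_pos: [0.5019, 0.2254, 0.1522]
tool_rot: [[0.877, -0.475, -0.074], [-0.473, -0.88, 0.039], [-0.084, 0.0, -0.996]]
force: [0.1, -0.0, -1.6]
width: 0.0163
```

Run:
```python
from h import *
S=viewer.read_camera('side');T=viewer.read_camera('top')
cv2.imwrite('pics/s8.png',np.hstack([cv2.resize(S[80:180,160:250],None,fx=4.4,fy=4.4,interpolation=cv2.INTER_CUBIC),cv2.resize(T[200:300,140:220],None,fx=4.4,fy=4.4,interpolation=cv2.INTER_CUBIC)]))
s=bot.state();print(s['tcp_pos'],s['tool_rot'],s['force'],s['width'],s['t'])
```

```text
[0.50255125 0.22567527 0.15302415] [[ 0.87698573 -0.47504645 -0.07229729]
 [-0.47333966 -0.87996006  0.04024743]
 [-0.08273813 -0.00107524 -0.99657074]] [ 0.22045461  0.44224312 -1.13197544] 0.016300257998803195 16.725
```

View pics/s8.png

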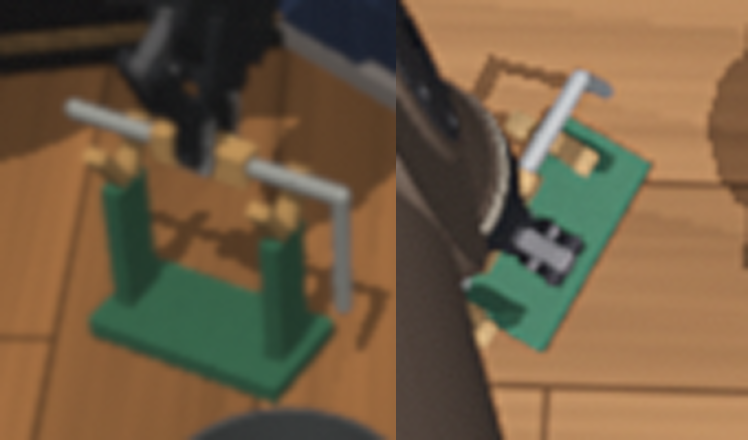

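Call:
carry_out(motion=[[0.02,0,0.2,0,0,0,255],[0.03,0,0.4,0,0,0,255],[0.05,0,0.6,0,0,0,255],[0.05,0,0.6,0,0,0,255]])

```text
t: 17.23
tcp_pos: [0.5019, 0.2251, 0.1365]
tool_rot: [[0.877, -0.475, -0.075], [-0.474, -0.88, 0.039], [-0.084, 0.001, -0.996]]
force: [-0.2, 0.4, -2.6]
width: 0.0165
```

Call:
carry_out(motion=[[0.01,0,0.1,0,0,0,255],[0.02,0,0.2,0,0,0,255],[0.02,0,0.2,0,0,0,255]])

```text
t: 17.6
tcp_pos: [0.5022, 0.2252, 0.1319]
tool_rot: [[0.877, -0.475, -0.074], [-0.474, -0.88, 0.04], [-0.084, 0.0, -0.996]]
force: [-0.3, -0.3, -1.5]
width: 0.0167
```

Call:
carry_out(motion=[[0.01,0,0.08,0,0,0,255],[0.01,0,0.12,0,0,0,255],[0.01,0,0.12,0,0,0,255]])

```text
t: 17.98
tcp_pos: [0.5021, 0.2246, 0.1291]
tool_rot: [[0.877, -0.476, -0.074], [-0.474, -0.88, 0.039], [-0.084, 0.001, -0.996]]
force: [-2.4, -4.3, 3.7]
width: 0.0162
```

Call:
carry_out(motion=[[0,0.06,0,0,0,0,255],[0.01,0.06,0.06,0,0,0,255],[0.01,0.06,0.06,0,0,0,255]])

```text
t: 18.35
tcp_pos: [0.5017, 0.2241, 0.1281]
tool_rot: [[0.877, -0.475, -0.073], [-0.474, -0.88, 0.04], [-0.083, -0.0, -0.997]]
force: [-3.0, -3.0, 7.0]
width: 0.0161
```

Call:
carry_out(motion=[[0,0.06,0,0,0,0,255],[0.01,0.08,0.06,0,0,0,255],[0.01,0.08,0.06,0,0,0,255]])

```text
t: 18.73
tcp_pos: [0.5017, 0.2239, 0.1279]
tool_rot: [[0.877, -0.475, -0.071], [-0.473, -0.88, 0.043], [-0.083, -0.004, -0.997]]
force: [-3.7, 0.9, 16.9]
width: 0.0165
```

Run:
```python
from h import *
S=viewer.read_camera('side');cv2.imwrite('pics/s9raw.png',S)
s=bot.state();print(s['tcp_pos'],s['force'],s['moment'])
# bright grey shaft axis points in side view
h=cv2.cvtColor(S,cv2.COLOR_BGR2HSV);m=((h[...,1]<45)&(h[...,2]>110)).astype(np.uint8);m[:85]=0;m[190:]=0;m[:,:160]=0;m[:,245:]=0
u=np.array([.8797,-.4756,0]);n=np.array([.4756,.8797,0]);O=np.array([.4988,.2246,.11])
for x in range(160,245,4):
    ys=np.nonzero(m[:,x])[0]
    if len(ys):
        o,d=ray('side',(x,ys.mean()));k=((O-o)@n)/(d@n);q=o+k*d;print(x,ys.min(),ys.max(),np.round([(q-O)@u,q[2]],4))
```

```text
[0.50167792 0.22395597 0.12798526] [-2.59518724  1.37248804 17.97335319] [0.46105451 1.0115298  0.02581104]
176 112 112 [-0.0916  0.1072]
188 115 117 [-0.0553  0.1077]
192 116 119 [-0.0434  0.1074]
220 125 125 [0.0378 0.1142]
224 127 130 [0.0487 0.1079]
228 128 131 [0.0598 0.1091]
232 129 132 [0.0709 0.1102]
236 131 149 [0.0816 0.0966]
244 96 96 [0.104  0.2159]
```

Call:
carry_out(motion=[[0,0,-0.03,0,-0.08,0,255],[0,0,-0.03,0,-0.15,0,255],[0,0,-0.03,0,-0.15,0,255]])

```text
t: 19.15
tcp_pos: [0.5021, 0.2238, 0.1281]
tool_rot: [[0.876, -0.474, -0.089], [-0.471, -0.88, 0.052], [-0.103, -0.004, -0.995]]
force: [-0.7, 1.3, 10.1]
width: 0.0161
```

Run:
```python
from h import *
s=bot.state();print(s['tcp_pos'],s['force'],s['moment'])
```

```text
[0.50205457 0.22377478 0.12808106] [-0.72359606  1.2530825  10.1452873 ] [0.37659738 0.03408896 0.26849434]
```

Call:
carry_out(motion=[[0,0,-0.01,0,0,0,200],[0,0,-0.01,0,0,0,180],[0,0,-0.01,0,0,0,160],[0,0,-0.01,0,0,0,130],[0,0,-0.01,0,0,0,100],[0,0,-0.01,0,0,0,60],[0,0,-0.01,0,0,0,60]])

```text
t: 20.02
tcp_pos: [0.5009, 0.222, 0.127]
tool_rot: [[0.875, -0.475, -0.092], [-0.473, -0.88, 0.05], [-0.105, 0.0, -0.995]]
force: [0.4, 0.6, -0.1]
width: 0.0654
```

Released, with no load on the wrist. Retract upwards, then back towards the robot.

Call:
carry_out(motion=[[0,0,-0.4,0,0,0,60],[0,0,-1,0,0,0,60],[0,0,-2,0,0,0,60],[0,0,-3.5,0,0,0,60],[0,0,-5,0,0,0,60],[-2,2,-6,0,0,0,60],[-4,4,-6,0,0,0,60],[-5,6,-6,0,0,0,60],[-5,8,-6,0,0,0,60],[-5,8,-6,0,0,0,60]])

```text
t: 21.28
tcp_pos: [0.308, 0.095, 0.2904]
tool_rot: [[0.874, -0.478, -0.09], [-0.476, -0.878, 0.049], [-0.103, -0.0, -0.995]]
force: [0.8, 0.2, 0.9]
width: 0.0652
```

Run:
```python
from h import *
S=viewer.read_camera('side');T=viewer.read_camera('top')
cv2.imwrite('pics/s9.png',np.hstack([cv2.resize(S[80:230,150:270],None,fx=3.3,fy=3.3,interpolation=cv2.INTER_CUBIC),cv2.resize(T[190:310,145:285],None,fx=2.85,fy=2.85,interpolation=cv2.INTER_CUBIC)[:495,:] if 0 else cv2.resize(T[185:335,150:270],None,fx=3.3,fy=3.3,interpolation=cv2.INTER_CUBIC)]))
cv2.imwrite('pics/T9.png',T)
h=cv2.cvtColor(S,cv2.COLOR_BGR2HSV);m=((h[...,1]<45)&(h[...,2]>110)).astype(np.uint8);m[:85]=0;m[190:]=0;m[:,:160]=0;m[:,245:]=0
u=np.array([.8797,-.4756,0]);n=np.array([.4756,.8797,0]);O=np.array([.4988,.2246,.11])
for x in range(160,245,4):
    ys=np.nonzero(m[:,x])[0]
    if len(ys):
        o,d=ray('side',(x,ys.mean()));k=((O-o)@n)/(d@n);q=o+k*d;print(x,ys.min(),ys.max(),np.round([(q-O)@u,q[2]],4))
h=cv2.cvtColor(T,cv2.COLOR_BGR2HSV);m=((h[...,1]<45)&(h[...,2]>110)).astype(np.uint8);m[:200]=0;m[290:]=0;m[:,:135]=0;m[:,188:]=0
for y in range(200,290,5):
    xs=np.nonzero(m[y])[0]
    if len(xs): q=plane('top',(xs.mean(),y),.112);print(y,xs.min(),xs.max(),np.round([(q-O)@u,(q-O)@n],4))
```

```text
176 112 113 [-0.0918  0.1056]
180 112 112 [-0.0788  0.1115]
188 115 117 [-0.0553  0.1077]
192 116 119 [-0.0434  0.1074]
224 85 129 [0.0509 0.1589]
228 88 131 [0.0619 0.1667]
232 90 132 [0.0727 0.1733]
236 92 151 [0.0821 0.1234]
240 95 97 [0.094  0.2127]
244 95 100 [0.1039 0.2121]
220 181 187 [ 0.0848 -0.    ]
225 178 182 [0.0697 0.002 ]
230 175 180 [0.0564 0.0009]
235 172 177 [0.0425 0.0008]
265 155 159 [-0.0387 -0.0006]
270 152 156 [-0.0522 -0.0007]
275 149 153 [-0.0656 -0.0007]
280 146 150 [-0.0789 -0.0008]
```

View pics/s9.png

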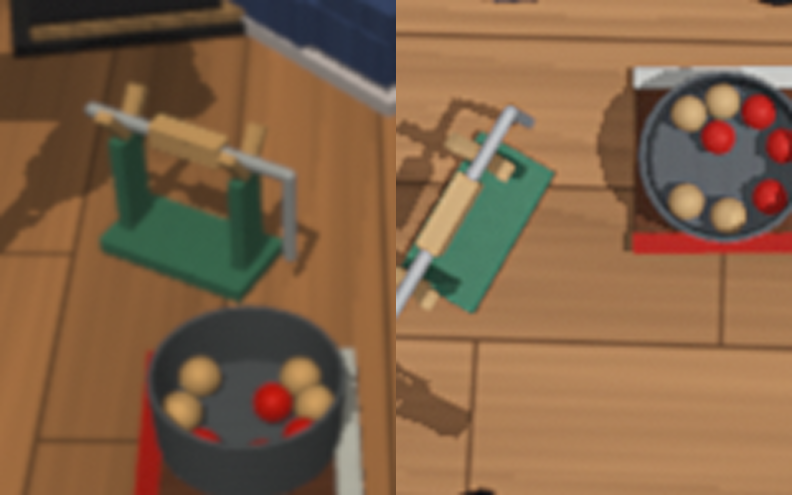

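```bash
python3 -c "
from plant import bot
print(bot.state()['t']);print(bot.close_job())"
```

```text
21.375
the job is handed in; nothing more can be done
None
```

I picked up the stirrer and stirred about 3.4 wide circles among the beads with the tip about 10 mm above the tin floor. I then laid the stirrer in both notches of the rest and handed the job in at 21.4 s; no verdict was reported.

**Beads:** The last pictures show all 8 in the tin. Two pale and one red are on the red-strip side, and two pale and three red are on the white-strip side. The lone red bead is about 26 mm from the middle line.

**Stirrer:**
- It lies released in both notches with its leg hanging down, about 1 mm off the line across and about 0.01 rad off the rest's direction.
- Along the rest it is well within 18 mm of the seat.
- Its height measured 107.5 mm at the tail, against 110 mm for the seat. That offset is about the size of the camera calibration error.
- The level check is weaker. Just before release the nose end read 109–110 mm, a tilt of about 0.015 rad. After release the side-view mask at that end was spoiled by the background, so I judged it from the lower edge of the shaft, which had not moved.

**What went off plan:** The stirrer pitched about 6° in the grip during the stirring. I tilted the tool to correct this before placing it, until the wrist moment showed both notches carrying the load.

**Bystanders:** I never went near the polish can, the brush or the shoe sole. I did not measure their positions again at the end.

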